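# Lock the vial shaker's carrier with its T-key

### The arm

A 7-joint arm with a two-finger parallel gripper is mounted at the origin on a cart in front of the work surface, level with it; the furniture and walls round the work are solid. World frame = base frame: x ahead of the robot, y to its left, z up, the work surface at z = 0. Lengths are in m, angles in rad, forces in N, time in s.
With the tool pointing down it reaches from about 0.35 to 0.9 m from the base axis. Payload 8.1 kg.
Tool frame: the origin (TCP) lies midway between the tips of the shut fingers; the grasp point (between the pads) lies 19 mm behind it; z points along the fingers, y is the line along which they close (so a half turn about z gives the same grasp; the last joint's range is limited). The gripper opens to 92 mm and grips with 3 to 60 N. Pads are 19 mm wide; open, the fingers measure 130 mm over their backs; the gripper's body (75 mm by 190 mm) begins 47 mm behind the grasp point.
Start: joints at [-1.383, 0.434, 0.025, 1.573, -0.012, 1.134, -0.075], TCP at [0.179, 0.599, 0.227] pointing down, gripper open.
Joint ranges: [-2.62, 2.62], [-0.44, 2.09], [-1.27, 1.32], [0.08, 2.57], [-1.32, 4.46], [0.12, 2], [-2.74, 2.74]. Speed limits (rad/s): [2.22, 2.22, 3.01, 3.01, 3.14, 3.14, 3.14].

### API

Orientations are given as a rotation vector (axis times angle).
In Python, from cell import observe, get_image, camera_model, sign_off, recognise, silhouettes gives the robot as it stands.
- The arm moves only by the tool apply_moves, never from a script. Its argument "motion" is a list of rows, each an object of numbers: "x", "y", "z": the shift along the world's x, y, z in cm; "yaw": the turn about the world's z in degrees; "hand": the opening, from -1 (shut) to 1 (fully open), so that 0 is half open. In form: [{"x": .., "y": .., "z": .., "yaw": .., "hand": ..}, ...]. A call has 1 to 10 rows; each row is the pose to reach, as a shift and turn from the pose commanded when the call began; what a row does not reach only later rows make up. A row lasts 1/8 s, in which the tool goes at most 62.5 mm and 10.7 degrees, less where a joint would pass 70% of its speed; a pose out of reach is approached as far as the arm can. A call with a gripper value outside its range is refused whole. The fingers move at their own pace and stop on an object; "newtons" is the grip in N (left out, the last holds). Time passes only in rows, so rows that repeat a pose let the fingers close. It gives the time, the measured TCP pose, the force, the opening and the grip force at its end, in the units of the state.
- observe(): the state, without advancing time (a new reading comes with each control period).
- get_image(name): name is "scene" or "side" or "wrist"; returns the picture (400x640x3 uint8, blue, green, red); there is no depth.
- camera_model(name): a dict with "camera_matrix" (3x3 intrinsics, pixels), "T" (4x4, takes a point from camera to world coordinates). Camera axes: x right, y up, looking along -z (the intrinsics and any distortion apply to the point x, -y, -z); pixel columns grow to the right and rows downward; lengths in m; the calibration is good to about 2 mm. The wrist camera is an equidistant fisheye: a pixel r from the principal point sees the ray r / f radians off the axis. A picture is of the moment at which its call begins: read the wrist's pose just before it. camera_model takes no time and is no camera call; for the wrist camera it gives the pose at the moment of the call.
- sign_off(): hands the job in; it is judged then, once.
Trained networks look in the newest picture that a camera, given by its name, has taken for a name from the list of things; names that differ only in an ending like _2 or _b are one class to them, and where a whole thing is asked for, a point or a joint stands for the part that bears it (a point fixed in the world has none). Each returns a list of dicts, best first, with "p" (0 to 1); they miss things now and then, are a little off and sometimes report something else, mostly with a low value. They report only what shows in the picture. A call takes as long as a camera call. They do not tell look-alikes from the thing itself.
- recognise(query, camera): "rect" ([left, top, right, bottom] in pixels, round what is visible of it).
- silhouettes(query, camera): "mask" (400x640 bool, what is visible of it) and "rect" ([left, top, right, bottom] in pixels, round what is visible of it).
The state is a dict: "clock": time; "joints": joint angles; "dq": joint speeds; "joint_efforts": joint torques, N m; "position": TCP position; "ee_rot": TCP orientation; "force": force on the tool from outside, world axes, zero at the start; "ft_torque": the same for the moment, N m; "width": opening from 0.0 (shut) to 1.0 (fully open); "gripper_force": force on a finger pad.
Only numpy, scipy, OpenCV 4.12 (cv2) and the standard library are available. Lean on these libraries where they do the work, as an engineer would, in place of code of your own. Each camera call takes 0.05 s, during which the arm holds its last target. There are 200 camera calls.

### The job

Lock the carrier plate on the vial shaker: take the blue-handled T-key from the white parking block, put it down through the blue-framed slot with its head lengthwise until its collar sits flat on the plate, then give it a quarter turn either way so that its handle lies across the slot, and let go. Leave the orange-handled pin standing in the block.

Things in the scene. Friction and masses are not known exactly. Their poses are not given: they have to be found in the camera images.
- t_key: Key, 85 to 170 g, blue plastic bar handle; upright in one of the block's wells. Origin: on its axis, underside of its steel collar (disc 62 mm across, 6 thick); z up, x along the handle. Handle 46 mm (x) by 16 (y), 6 to 40 mm above the origin. Below: round shank 14 mm thick, then a T-head 46 long (x, parallel to the handle), 12 wide, from 14 to 24 mm below the origin.
- plain_pin: Bystander in the other well: same collar, bar handle, sizes and axes, but the handle is orange and below the collar there is only a round pin 18 mm thick and 24 mm long, no T-head. It stays in the block.
- park: White parking block, fixed, 90 (x) by 190 (y) by 45 mm high; origin at the centre of its underside. Two round wells 52 mm wide, 36 deep, at y = -48 and +48 mm; the collars rest on its top, so a key lifts straight out at any yaw. Which key stands in which well varies.
- slot (a point): Slot centre, on the upper face of the fixed shaker's aluminium carrier plate, 74 mm above the worktop; z up, x along the slot. Slot 58 mm (x) by 26 (y), in a thin blue painted frame. Plate 10 mm thick, hollow 48 mm deep below it: the seated head turns freely, with 4 mm play. A fixed rack with vials, 71 mm tall, begins 79 mm beyond the slot centre (+x).
Things that resemble listed ones, but are neither listed nor needed, are in the scene too. What is shaped like the t_key but purple or yellow is not meant.

How it is judged:
By the outcome, as a careful person would: the job done as asked, in the order asked, and still so for the second after the job is handed in, with the robot touching nothing.
It also fails if it takes over 35 s, if anything falls off the work surface, if the arm or the gripper's body presses on something with over 40 N, if the wrist force passes 120 N, or if a joint passes its speed limit or range.

## Working session

There is one attempt and no reset: what is moved stays moved. The work goes in short steps, Python scripts to look and compute and a tool call to move; the robot and the scene stay as the last step left them, time stands still between calls to the robot, and variables do not carry over. Pictures are saved under pics/ and viewed, at most 10 in all, crops included, and the job is handed in when it is done.

Besides the shell and the picture viewer there is one more tool, called after "Request:" by a JSON object that holds its "fn" and its "kwargs". apply_moves: Moves the arm, as the interface text tells. Its arguments: {"type":"object","properties":{"motion":{"type":"array","items":{"type":"object","properties":{"x":{"type":"number"},"y":{"type":"number"},"z":{"type":"number"},"yaw":{"type":"number"},"hand":{"type":"number"}}}},"newtons":{"type":"number"}},"required":["motion"]}

```bash
mkdir -p pics
python3 - <<'E'
from cell import *
import cv2,numpy as np
s=observe();print(s['clock'],s['position'],s['ee_rot'],s['width'])
ims=[]
for c in ['scene','side']:
    im=get_image(c);cv2.imwrite(f'pics/{c}0.png',im)
    m=camera_model(c);print(c,np.round(m['camera_matrix'],1).tolist(),np.round(m['T'],3).tolist(),[k for k in m])
    for q in ['t_key','plain_pin','park','slot']:
        print(q,[(np.round(r['rect']).tolist(),round(r['p'],2)) for r in recognise(q,c)])
E
```

```text
0.0 [0.17910691 0.59824643 0.22594234] [-4.55280526e-01 -3.10834339e+00  2.49902395e-03] 0.9955835501211864
scene [[486.9, 0.0, 324.4], [0.0, 486.9, 198.2], [0.0, 0.0, 1.0]] [[0.604, 0.479, -0.637, -0.32], [-0.797, 0.377, -0.472, -0.698], [0.014, 0.793, 0.609, 0.835], [0.0, 0.0, 0.0, 1.0]] ['camera_matrix', 'T']
t_key [([289.0, 174.0, 316.0, 194.0], 0.8), ([367.0, 208.0, 392.0, 232.0], 0.71), ([441.0, 254.0, 468.0, 286.0], 0.64)]
plain_pin [([310.0, 196.0, 336.0, 218.0], 0.87)]
park [([281.0, 181.0, 349.0, 228.0], 0.93)]
slot [([217.0, 110.0, 306.0, 184.0], 0.95)]
side [[384.5, 0.0, 314.1], [0.0, 384.5, 195.0], [0.0, 0.0, 1.0]] [[0.885, 0.272, -0.377, 0.077], [-0.465, 0.5, -0.73, -0.891], [-0.01, 0.822, 0.57, 0.696], [0.0, 0.0, 0.0, 1.0]] ['camera_matrix', 'T']
t_key [([348.0, 217.0, 370.0, 242.0], 0.79), ([302.0, 228.0, 323.0, 256.0], 0.79), ([298.0, 173.0, 317.0, 190.0], 0.7), ([384.0, 282.0, 408.0, 308.0], 0.61)]
plain_pin [([303.0, 192.0, 326.0, 216.0], 0.75)]
park [([291.0, 176.0, 332.0, 234.0], 0.57)]
slot [([266.0, 117.0, 336.0, 181.0], 0.68)]
```

View pics/scene0.png

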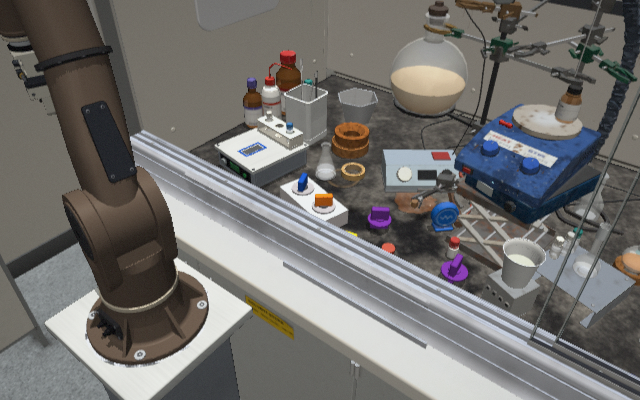

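View pics/side0.png

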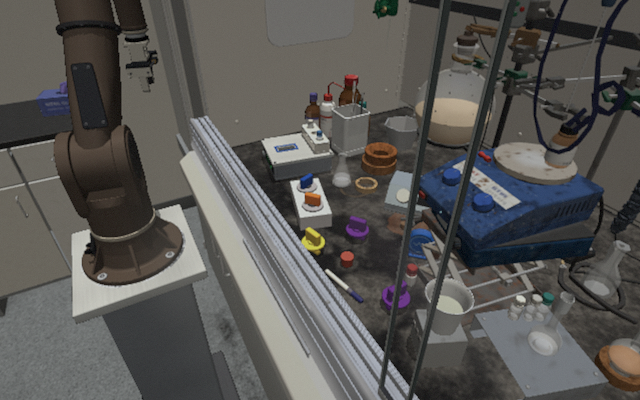

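Scene: the blue key is in the white block at scene (302,184) / side (306,182), with the orange pin at (323,201). The blue-framed slot is at scene (252,150). Look-alikes are purple at scene (379,217) and (455,270) and yellow at (350,236). I choose the blue one in the block.

```bash
cat > h.py <<'E'
from cell import *
import cv2,numpy as np
from scipy.optimize import least_squares
def ray(c,uv,m=None):
    m=m or camera_model(c);K=m['camera_matrix'];T=np.array(m['T'])
    x=(uv[0]-K[0][2])/K[0][0];y=(uv[1]-K[1][2])/K[1][1]
    if c=='wrist':
        r=np.hypot(x,y);k=np.sin(r)/max(r,1e-9);d=np.array([x*k,-y*k,-np.cos(r)])
    else: d=np.array([x,-y,-1.])
    d=T[:3,:3]@d;return T[:3,3],d/np.linalg.norm(d)
def tri(rays):
    A=sum(np.eye(3)-np.outer(d,d) for o,d in rays);b=sum((np.eye(3)-np.outer(d,d))@o for o,d in rays)
    p=np.linalg.solve(A,b);return p,[np.linalg.norm((np.eye(3)-np.outer(d,d))@(p-o)) for o,d in rays]
def onz(r,z): o,d=r;return o+d*(z-o[2])/d[2]
def blobs(im,lo,hi,rect,amin=6):
    h=cv2.inRange(cv2.cvtColor(im,cv2.COLOR_BGR2HSV),lo,hi);m=np.zeros_like(h);l,t,r,b=map(int,rect);m[t:b,l:r]=h[t:b,l:r]
    n,L,S,C=cv2.connectedComponentsWithStats(m)
    return sorted([(int(S[i,4]),C[i].round(1).tolist(),S[i,:4].tolist()) for i in range(1,n) if S[i,4]>=amin],reverse=True),m
BL=((105,120,40),(128,255,255));OR=((5,150,120),(16,255,255))
E
python3 - <<'E'
from h import *
R={'scene':[(285,170,320,196),(310,190,340,220),(217,115,306,180)],'side':[(294,168,320,195),(300,190,328,218),(262,130,336,160)]}
P={}
for c in R:
    im=cv2.imread(f'pics/{c}0.png')
    for i,col in enumerate([BL,OR,BL]):
        b,_=blobs(im,*col,R[c][i]);print(c,i,b[:4]);P[c,i]=b[0][1] if b else None
for i in range(3):
    try:print(i,tri([ray(c,P[c,i]) for c in R]))
    except Exception as e:print(e)
a=cv2.imread('pics/scene0.png')[110:235,200:360];b=cv2.imread('pics/side0.png')[110:240,250:350]
cv2.imwrite('pics/crop.png',np.hstack([cv2.resize(a,(450,400),interpolation=2),cv2.resize(b,(350,400),interpolation=2)]))
E
```

```text
scene 0 [(130, [302.1, 181.5], [298, 173, 10, 18])]
scene 1 [(174, [323.4, 200.3], [315, 193, 18, 13])]
scene 2 [(39, [302.6, 176.4], [299, 173, 7, 7]), (22, [244.0, 152.6], [238, 149, 14, 7]), (17, [259.3, 144.6], [252, 142, 14, 7]), (12, [257.2, 150.6], [253, 149, 10, 5])]
side 0 [(132, [306.0, 180.2], [300, 173, 13, 16])]
side 1 [(55, [312.1, 195.1], [305, 192, 15, 7])]
side 2 [(12, [318.6, 132.5], [317, 131, 4, 4]), (6, [295.7, 146.3], [294, 144, 4, 5]), (6, [276.2, 149.3], [275, 147, 4, 5])]
0 (array([ 0.50440175, -0.01114349,  0.06985239]), [np.float64(0.002080596289092732), np.float64(0.002080596289092665)])
1 (array([ 0.47388759, -0.10671955,  0.0769928 ]), [np.float64(0.007601317734925343), np.float64(0.007601317734925422)])
2 (array([ 0.48264682, -0.06112311,  0.1932598 ]), [np.float64(0.06571550109727521), np.float64(0.06571550109727523)])
```

View pics/crop.png

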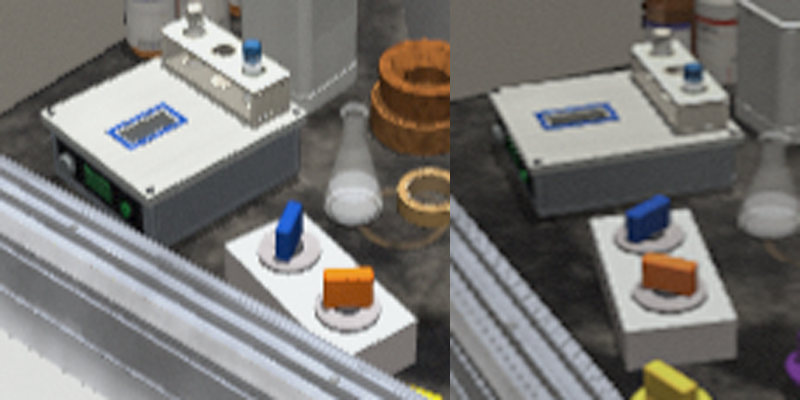

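The crop confirms the blue bar handle in the far-left well, orange in the other. The slot centre is near scene (252.6,149.4) and side (286.3,147.7). Next I locate the slot and the sill/wall in front of the work.

Run:
```python
from h import *
print('slot',tri([ray('scene',(252.6,149.4)),ray('side',(286.3,147.7))]))
def pr(n,a,b):
    p,e=tri([ray('scene',a),ray('side',b)]);print(n,p.round(3),np.round(e[0],3))
pr('sill end top',(142,132),(200,118))
for a in [(142,132),(200,170),(330,235),(400,275)]: print('sill scene',a,onz(ray('scene',a),0.0).round(3),onz(ray('scene',a),0.05).round(3))
for a in [(200,118),(250,195),(300,275)]: print('sill side',a,onz(ray('side',a),0.0).round(3),onz(ray('side',a),0.05).round(3))
for c,a in [('scene',(330,75)),('side',(405,112)),('side',(230,140))]: print('wall base',c,onz(ray(c,a),0).round(3))
# slot edges direction: crop corners of frame
S=lambda u,v:(200+u*160/450,110+v*125/400); D=lambda u,v:(250+(u-450)*100/350,110+v*130/400)
for n,q in [('scene',[S(108,130),S(176,103),S(187,121),S(120,150)]),('side',[D(537,117),D(610,103),D(619,115),D(543,130)])]:
    print(n,[onz(ray(n,x),.074).round(3)[:2].tolist() for x in q])
m=camera_model('wrist');print(np.round(m['T'],3).tolist(),m['camera_matrix'])
for q in['t_key','plain_pin','park']:
    for c in ['scene','side']: pass
```

```text
slot (array([0.53619701, 0.20291995, 0.0732722 ]), [np.float64(0.0020245552427721396), np.float64(0.0020245552427721907)])
sill end top [0.298 0.371 0.174] 0.002
sill scene (142, 132) [0.464 0.656 0.   ] [0.417 0.575 0.05 ]
sill scene (200, 170) [0.432 0.329 0.   ] [0.387 0.268 0.05 ]
sill scene (330, 235) [ 0.439 -0.156  0.   ] [ 0.393 -0.188  0.05 ]
sill scene (400, 275) [ 0.427 -0.369  0.   ] [ 0.383 -0.388  0.05 ]
sill side (200, 118) [0.37  0.784 0.   ] [0.349 0.663 0.05 ]
sill side (250, 195) [0.358 0.098 0.   ] [0.338 0.027 0.05 ]
sill side (300, 275) [ 0.348 -0.287  0.   ] [ 0.328 -0.331  0.05 ]
wall base scene [1.244 0.443 0.   ]
wall base side [1.215 0.393 0.   ]
wall base side [0.421 0.505 0.   ]
scene [[0.502, 0.227], [0.581, 0.205], [0.564, 0.174], [0.486, 0.194]]
side [[0.502, 0.222], [0.58, 0.218], [0.575, 0.187], [0.495, 0.191]]
[[0.285, -0.922, -0.262, 0.109], [0.959, 0.274, 0.079, 0.619], [-0.001, -0.274, 0.962, 0.385], [0.0, 0.0, 0.0, 1.0]] [[309.70691629   0.         318.60460834]
 [  0.         309.70691629 201.72099203]
 [  0.           0.           1.        ]]
```

Request:
{"fn": "apply_moves", "kwargs": {"motion": [{"x":0,"y":-5,"z":3,"yaw":5,"hand":0.6},{"x":0,"y":-10,"z":6,"yaw":10,"hand":0.6},{"x":0,"y":-15,"z":8,"yaw":15,"hand":0.6},{"x":1,"y":-20,"z":8,"yaw":17,"hand":0.6},{"x":2,"y":-25,"z":8,"yaw":17,"hand":0.6},{"x":3,"y":-30,"z":8,"yaw":17,"hand":0.6},{"x":6,"y":-35,"z":8,"yaw":17,"hand":0.6}]}}

```text
clock: 1.38
position: [0.2389, 0.2474, 0.307]
ee_rot: [-0.012, 3.141, 0.002]
force: [1.8, 0.2, -0.0]
width: 0.798
gripper_force: 0.0
```

Request:
{"fn": "apply_moves", "kwargs": {"motion": [{"x":4,"y":-4,"z":0},{"x":9,"y":-8,"z":0},{"x":14,"y":-12,"z":0},{"x":19,"y":-15,"z":0},{"x":19,"y":-15,"z":0}]}}

```text
schema error: expected keys x, y, z, yaw, hand
```

Run:
```python
from h import *
import pickle
s=observe();m=camera_model('wrist');im=get_image('wrist');cv2.imwrite('pics/w1.png',im);pickle.dump(m,open('w1.pkl','wb'))
print(s['position'],np.round(m['T'],3).tolist())
for q in ['t_key','plain_pin','park','slot']:
    print(q,[(np.round(r['rect']).tolist(),round(r['p'],2)) for r in recognise(q,'wrist')])
print('blue',blobs(im,*BL,(0,0,640,400),15)[0]);print('or',blobs(im,*OR,(0,0,640,400),40)[0][:5])
```

```text
[0.23891048 0.24735001 0.30699659] [[-0.01, -0.962, -0.274, 0.165], [1.0, -0.009, -0.003, 0.246], [0.0, -0.274, 0.962, 0.465], [0.0, 0.0, 0.0, 1.0]]
t_key []
plain_pin []
park []
slot []
blue [(479, [7.9, 383.9], [0, 360, 24, 40])]
or []
```

View pics/w1.png

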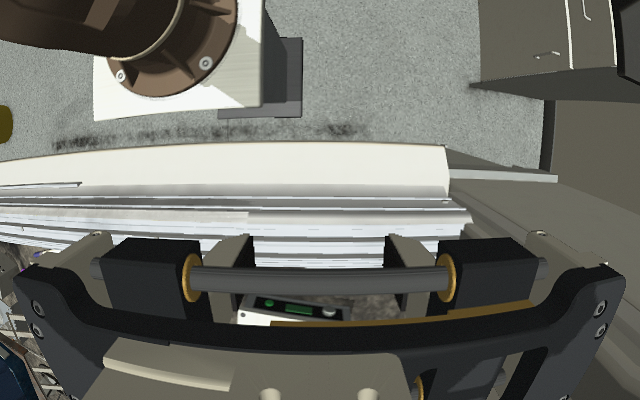

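Request:
{"fn": "apply_moves", "kwargs": {"motion": [{"x":4,"y":-4,"z":0,"yaw":0,"hand":0.6},{"x":9,"y":-8,"z":0,"yaw":0,"hand":0.6},{"x":14,"y":-12,"z":0,"yaw":0,"hand":0.6},{"x":19,"y":-15,"z":0,"yaw":0,"hand":0.6},{"x":23,"y":-15,"z":0,"yaw":0,"hand":0.6},{"x":23,"y":-15,"z":0,"yaw":0,"hand":0.6}]}}

```text
clock: 2.38
position: [0.4715, 0.0997, 0.306]
ee_rot: [-0.009, 3.141, -0.003]
force: [-1.2, 0.6, -0.8]
width: 0.797
gripper_force: 0.0
```

Run:
```python
from h import *
import pickle
s=observe();m=camera_model('wrist');im=get_image('wrist');cv2.imwrite('pics/w2.png',im);pickle.dump(m,open('w2.pkl','wb'))
print(s['position'],np.round(m['T'],3).tolist())
for q in ['t_key','plain_pin','park','slot']:
    print(q,[(np.round(r['rect']).tolist(),round(r['p'],2)) for r in recognise(q,'wrist')])
print('blue',blobs(im,*BL,(0,0,640,400),15)[0]);print('or',blobs(im,*OR,(0,0,640,400),40)[0][:5])
```

```text
[0.47148053 0.09971639 0.30604376] [[-0.008, -0.962, -0.274, 0.398], [1.0, -0.008, 0.001, 0.099], [-0.003, -0.273, 0.962, 0.464], [0.0, 0.0, 0.0, 1.0]]
t_key [([98.0, 121.0, 140.0, 160.0], 0.91), ([25.0, 170.0, 51.0, 204.0], 0.81), ([221.0, 178.0, 264.0, 218.0], 0.67), ([106.0, 197.0, 140.0, 232.0], 0.58)]
plain_pin [([159.0, 155.0, 199.0, 196.0], 0.89)]
park [([154.0, 139.0, 283.0, 229.0], 0.81)]
slot [([314.0, 158.0, 472.0, 321.0], 0.69)]
blue [(539, [237.5, 197.9], [225, 180, 25, 37]), (438, [396.2, 214.8], [376, 193, 43, 53]), (208, [28.8, 375.9], [16, 361, 25, 30]), (193, [3.5, 316.8], [0, 294, 12, 44]), (48, [13.6, 340.1], [10, 336, 8, 12]), (21, [11.3, 351.4], [9, 347, 7, 10])]
or [(183, [88.1, 170.7], [82, 162, 13, 18]), (119, [174.0, 180.0], [160, 168, 24, 26])]
```

View pics/w2.png

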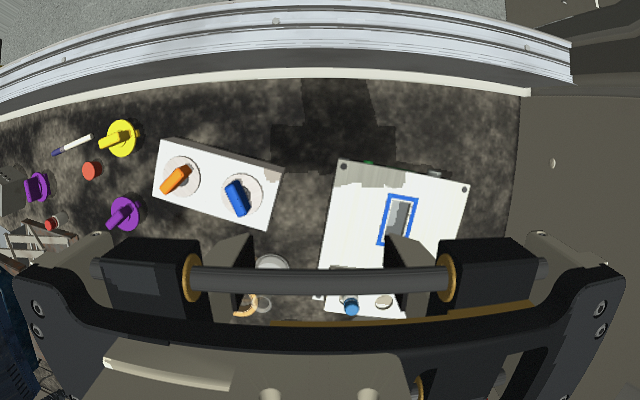

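The wrist view shows the blue key at (238,198), the orange pin at (174,180) and the whole slot frame at (396,218). Purple is at (123,213) and yellow at (122,137). I fit the handle box and the slot rectangle to their masks.

```bash
cat >> h.py <<'E'
def proj(c,P,m):
    K=np.array(m['camera_matrix']);T=np.array(m['T']);q=(np.atleast_2d(P)-T[:3,3])@T[:3,:3];q=q*[1,-1,-1]
    if c=='wrist':
        r=np.hypot(q[:,0],q[:,1]);th=np.arctan2(r,q[:,2]);n=q[:,:2]/np.maximum(r,1e-9)[:,None]*th[:,None]
    else: n=q[:,:2]/q[:,2:]
    return n*[K[0,0],K[1,1]]+[K[0,2],K[1,2]]
def box(x,y,yaw,lx,ly,z0,z1):
    c,s=np.cos(yaw),np.sin(yaw)
    return np.array([[x+c*a*lx/2-s*b*ly/2,y+s*a*lx/2+c*b*ly/2,z] for a in(-1,1) for b in(-1,1) for z in(z0,z1)])
def iou(mask,uv):
    k=8;l,t,w,h=cv2.boundingRect(np.vstack([cv2.findNonZero(mask)[:,0],uv.astype(np.int32)]).astype(np.int32))
    A=cv2.resize(mask[t:t+h,l:l+w],None,fx=k,fy=k,interpolation=0)>0;B=np.zeros(A.shape,np.uint8)
    cv2.fillConvexPoly(B,cv2.convexHull(np.round((uv-[l,t]+.5)*k).astype(np.int32)),1);B=B>0
    return (A&B).sum()/max(1,(A|B).sum())
E
cat > fit.py <<'E'
from h import *
import pickle
from scipy.optimize import differential_evolution as de
m=pickle.load(open('w2.pkl','rb'));im=cv2.imread('pics/w2.png')
_,mk=blobs(im,*BL,(222,175,252,220));_,ms=blobs(im,*BL,(374,190,422,250))
hs=np.zeros_like(ms);cv2.drawContours(hs,[cv2.convexHull(cv2.findNonZero(ms))],-1,255,-1)
f=lambda p:-iou(mk,proj('wrist',box(p[0],p[1],p[2],.046,.016,.051,.085),m))
r=de(f,[(.47,.54),(-.05,.03),(-1.57,1.57)],seed=0,maxiter=60,popsize=12);print('key z fixed',r.x,r.fun)
others=[(c,blobs(cv2.imread(f'pics/{c}0.png'),*BL,R)[1],camera_model(c)) for c,R in [('scene',(290,170,315,196)),('side',(294,168,320,195))]]
def g(p):
    b=box(p[0],p[1],p[2],.046,.016,p[3]+.006,p[3]+.040)
    return f2(b)
f2=lambda b:-(iou(mk,proj('wrist',b,m))+sum(iou(M,proj(c,b,mm)) for c,M,mm in others))/3
r=de(g,[(.47,.54),(-.05,.03),(-1.57,1.57),(.02,.08)],seed=0,maxiter=60,popsize=12);print('key z free',r.x,r.fun)
f3=lambda p:-iou(hs,proj('wrist',box(p[0],p[1],p[2],p[3],p[4],.0738,.074),m))
r=de(f3,[(.5,.58),(.17,.24),(-.8,.8),(.05,.09),(.02,.05)],seed=0,maxiter=60,popsize=12);print('slot',r.x,r.fun,np.degrees(r.x[2]))
c=proj('wrist',[r.x[0],r.x[1],.074],m)[0];print(tri([ray('wrist',c,m),ray('scene',(252.6,149.4)),ray('side',(286.3,147.7))]))
E
python3 fit.py
```

```text
key z fixed [ 0.5046125  -0.01116538  0.28031135] -0.7800104088882854
key z free [ 0.50557909 -0.01023194  0.51208206  0.04665994] -0.7852314674220308
slot [ 0.53325722  0.20616841 -0.16740265  0.07088513  0.04389643] -0.9108412818970024 -9.591465386067535
(array([0.53635094, 0.20555938, 0.07174207]), [np.float64(0.0025811794756494316), np.float64(0.0022840894926163947), np.float64(0.002601341822551834)])
```

Request:
{"fn": "apply_moves", "kwargs": {"motion": [{"x":2,"y":-5,"z":-2,"yaw":8,"hand":0.0},{"x":3.4,"y":-10,"z":-6,"yaw":16,"hand":0.0},{"x":3.4,"y":-11,"z":-10,"yaw":22,"hand":0.0},{"x":3.4,"y":-11,"z":-11,"yaw":22,"hand":0.0},{"x":3.4,"y":-11,"z":-11,"yaw":22,"hand":0.0}]}}

```text
clock: 3.25
position: [0.503, -0.0099, 0.1972]
ee_rot: [0.607, -3.082, -0.001]
force: [0.4, 1.1, 0.4]
width: 0.501
gripper_force: 0.0
```

Run:
```python
from h import *
import pickle
s=observe();m=camera_model('wrist');im=get_image('wrist');cv2.imwrite('pics/w3.png',im);pickle.dump(m,open('w3.pkl','wb'))
print(s['position'],s['ee_rot'],s['joints'],s['width'])
print('blue',blobs(im,*BL,(0,0,640,400),40)[0][:5])
```

```text
[ 0.50299269 -0.00990694  0.1971768 ] [ 6.06942186e-01 -3.08208909e+00 -1.30818304e-03] [-0.53809018  0.28544265  0.57188832  1.93868204 -0.18677484  0.96967364
  2.08138556] 0.5007840164321283
blue [(1122, [50.1, 189.6], [25, 169, 52, 41]), (846, [317.1, 196.9], [309, 171, 17, 53])]
```

View pics/w3.png

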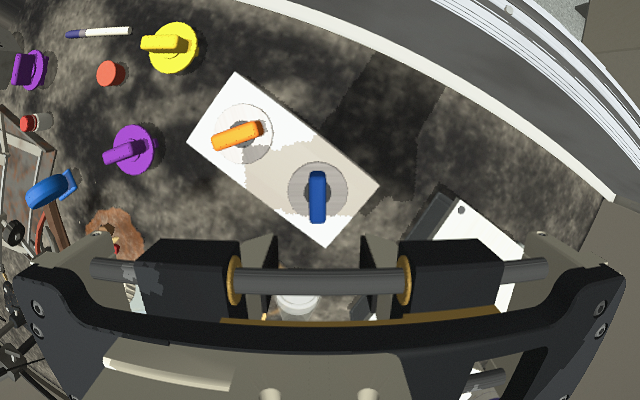

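Run:
```python
from h import *
import pickle
from scipy.optimize import differential_evolution as de
m=pickle.load(open('w3.pkl','rb'));im=cv2.imread('pics/w3.png')
m2=pickle.load(open('w2.pkl','rb'));im2=cv2.imread('pics/w2.png')
W=((100,100,25),(130,255,255))
_,mk=blobs(im,*W,(305,165,332,230));_,mk2=blobs(im2,*W,(222,175,252,220))
for free in (0,1):
    def g(p):
        z=p[3] if free else .045
        b=box(p[0],p[1],p[2],.046,.016,z+.006,z+.040);return -(iou(mk,proj('wrist',b,m))+(iou(mk2,proj('wrist',b,m2))if free else 0))
    r=de(g,[(.47,.54),(-.05,.03),(-1.57,1.57),(.02,.08)],seed=0,maxiter=60,popsize=12);print(r.x.round(4),np.degrees(r.x[2]),r.fun)
```

```text
[ 0.5053 -0.011   0.3942  0.0701] 22.583430059384575 -0.8958861697572543
[ 0.5065 -0.0104  0.3952  0.0417] 22.645337728142643 -1.7229726068604392
```

Request:
{"fn": "apply_moves", "kwargs": {"motion": [{"x":0.2,"y":-0.1,"z":-5,"yaw":0,"hand":0.0},{"x":0.2,"y":-0.1,"z":-9,"yaw":0,"hand":0.0},{"x":0.2,"y":-0.1,"z":-12,"yaw":0,"hand":0.0},{"x":0.2,"y":-0.1,"z":-13.9,"yaw":0,"hand":0.0},{"x":0.2,"y":-0.1,"z":-13.9,"yaw":0,"hand":0.0},{"x":0.2,"y":-0.1,"z":-13.9,"yaw":0,"hand":-1},{"x":0.2,"y":-0.1,"z":-13.9,"yaw":0,"hand":-1},{"x":0.2,"y":-0.1,"z":-13.9,"yaw":0,"hand":-1},{"x":0.2,"y":-0.1,"z":-13.9,"yaw":0,"hand":-1},{"x":0.2,"y":-0.1,"z":-13.9,"yaw":0,"hand":-1}], "newtons": 30}}

```text
clock: 4.55
position: [0.5055, -0.0121, 0.0583]
ee_rot: [-0.608, 3.081, 0.001]
force: [-2.1, 1.5, 7.1]
width: 0.174
gripper_force: 30.0
```

Request:
{"fn": "apply_moves", "kwargs": {"motion": [{"x":0,"y":0,"z":2,"yaw":0,"hand":-1},{"x":0,"y":0,"z":5,"yaw":0,"hand":-1},{"x":0,"y":2,"z":9,"yaw":-8,"hand":-1},{"x":0,"y":6,"z":11,"yaw":-16,"hand":-1},{"x":0,"y":10,"z":11,"yaw":-24,"hand":-1},{"x":0,"y":12,"z":11,"yaw":-32,"hand":-1},{"x":0,"y":12,"z":11,"yaw":-32,"hand":-1},{"x":0,"y":12,"z":11,"yaw":-32,"hand":-1}]}}

```text
clock: 5.55
position: [0.5051, 0.1067, 0.1677]
ee_rot: [-0.262, -3.13, 0.001]
force: [0.3, 0.8, -1.8]
width: 0.171
gripper_force: 30.0
```

Run:
```python
from h import *
import pickle
s=observe();m=camera_model('wrist');im=get_image('wrist');cv2.imwrite('pics/w4.png',im);pickle.dump(m,open('w4.pkl','wb'))
print(s['position'],s['ee_rot'],s['joints'],s['width'],s['gripper_force'])
print('blue',blobs(im,*BL,(0,0,640,400),40)[0][:6])
print('slot guess px',proj('wrist',box(.5345,.2058,-.1674,.058,.026,.074,.074)[::2],m).round())
```

```text
[0.50509922 0.10668239 0.16767656] [-2.62119904e-01 -3.13049720e+00  1.07466455e-03] [-0.83958472  0.36865601  0.69850429  1.95205709 -0.29397152  0.92342899
  1.40928894] 0.1705412659887434 29.9998077750206
blue [(1768, [318.5, 241.5], [302, 212, 34, 58]), (949, [435.1, 205.7], [410, 179, 50, 76]), (411, [318.4, 302.5], [304, 296, 30, 15])]
slot guess px [[423. 186.]
 [450. 186.]
 [417. 248.]
 [442. 247.]]
```

View pics/w4.png

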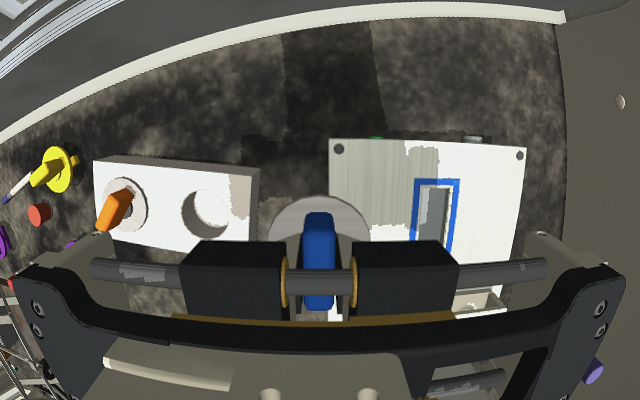

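The wrist view confirms the key gripped upright. The slot's inner edges at columns 422–450 and top row 187 match my estimate's projection.

Request:
{"fn": "apply_moves", "kwargs": {"motion": [{"x":1.5,"y":5,"z":0,"yaw":0,"hand":-1},{"x":2.9,"y":9,"z":0,"yaw":0,"hand":-1},{"x":2.9,"y":9.9,"z":-1,"yaw":0,"hand":-1},{"x":2.9,"y":9.9,"z":-3,"yaw":0,"hand":-1},{"x":2.9,"y":9.9,"z":-4,"yaw":0,"hand":-1},{"x":2.9,"y":9.9,"z":-4,"yaw":0,"hand":-1},{"x":2.9,"y":9.9,"z":-4,"yaw":0,"hand":-1}]}}

```text
clock: 6.48
position: [0.5347, 0.2061, 0.1283]
ee_rot: [0.266, 3.13, 0.001]
force: [-0.6, 0.4, -0.9]
width: 0.172
gripper_force: 30.0
```

Run:
```python
from h import *
import pickle
s=observe();m=camera_model('wrist');im=get_image('wrist');pickle.dump(m,open('w5.pkl','wb'))
print(s['position'],s['ee_rot'],s['joints'])
a=get_image('scene');b=get_image('side');w=im[140:330,230:420]
cv2.imwrite('pics/c5.png',np.hstack([cv2.resize(w,(400,400),interpolation=2),cv2.resize(b[100:180,250:330],(400,400),interpolation=2)]))
p=lambda c,q:print(c,proj(c,q,camera_model(c)).round(1).tolist())
```

```text
[0.53467301 0.2061335  0.12834958] [2.66026078e-01 3.12960624e+00 5.46460330e-04] [-0.90778299  0.50706319  0.63813052  1.85701524 -0.37827699  0.90004864
  1.3105499 ]
```

View pics/c5.png

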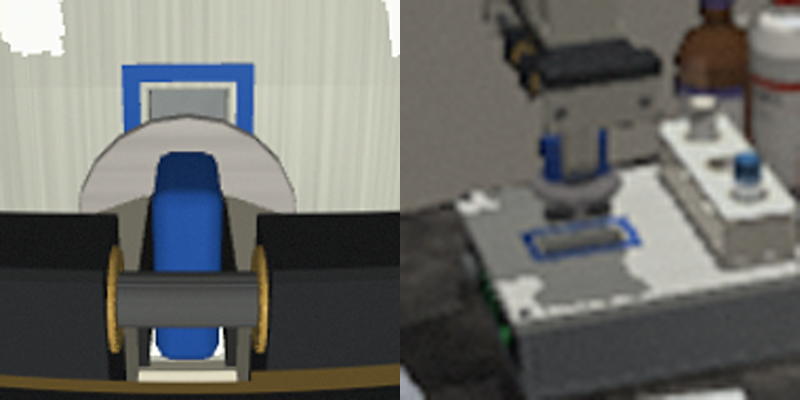

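Run:
```python
from h import *
import pickle
m=pickle.load(open('w5.pkl','rb'));u=np.array([np.cos(-.1674),np.sin(-.1674)]);v=np.array([-u[1],u[0]]);t=np.array([.5347,.2061])
for q in [(189,64),(189,82),(189,88),(142,90),(235,90),(122,90),(254,90)]:
    p=onz(ray('wrist',(230+q[0]*.475,140+q[1]*.475),m),.074)[:2];print(q,((p-t)@u*1000).round(1),((p-t)@v*1000).round(1))
```

```text
(189, 64) -35.9 0.2
(189, 82) -29.9 0.2
(189, 88) -27.8 0.2
(142, 90) -27.2 -15.5
(235, 90) -27.2 15.5
(122, 90) -27.2 -22.2
(254, 90) -27.2 21.9
```

Request:
{"fn": "apply_moves", "kwargs": {"motion": [{"x":0.1,"y":0,"z":-1,"yaw":0,"hand":-1},{"x":0.1,"y":0,"z":-2,"yaw":0,"hand":-1},{"x":0.1,"y":0,"z":-3,"yaw":0,"hand":-1},{"x":0.1,"y":0,"z":-3.7,"yaw":0,"hand":-1},{"x":0.1,"y":0,"z":-3.7,"yaw":0,"hand":-1}]}}

```text
clock: 7.25
position: [0.5348, 0.2065, 0.09]
ee_rot: [-0.265, -3.129, 0.001]
force: [0.0, -0.9, -1.2]
width: 0.174
gripper_force: 30.0
```

Request:
{"fn": "apply_moves", "kwargs": {"motion": [{"x":0,"y":0,"z":-0.2,"yaw":0,"hand":-1},{"x":0,"y":0,"z":-0.4,"yaw":0,"hand":-1},{"x":0,"y":0,"z":-0.4,"yaw":0,"hand":-1}]}}

```text
clock: 7.62
position: [0.5355, 0.2068, 0.0873]
ee_rot: [0.265, 3.13, 0.001]
force: [-1.6, -0.0, 3.9]
width: 0.173
gripper_force: 30.0
```

Request:
{"fn": "apply_moves", "kwargs": {"motion": [{"x":0,"y":0,"z":0,"yaw":-9,"hand":-1},{"x":0,"y":0,"z":0,"yaw":-18,"hand":-1},{"x":0,"y":0,"z":0,"yaw":-27,"hand":-1},{"x":0,"y":0,"z":0,"yaw":-36,"hand":-1},{"x":0,"y":0,"z":0,"yaw":-45,"hand":-1}]}}

```text
clock: 8.25
position: [0.536, 0.2068, 0.0874]
ee_rot: [1.449, 2.786, 0.002]
force: [0.7, 0.3, 1.2]
width: 0.174
gripper_force: 30.0
```

Request:
{"fn": "apply_moves", "kwargs": {"motion": [{"x":0,"y":0,"z":0,"yaw":-9,"hand":-1},{"x":0,"y":0,"z":0,"yaw":-18,"hand":-1},{"x":0,"y":0,"z":0,"yaw":-27,"hand":-1},{"x":0,"y":0,"z":0,"yaw":-36,"hand":-1},{"x":0,"y":0,"z":0,"yaw":-45,"hand":-1},{"x":0,"y":0,"z":0,"yaw":-45,"hand":-1},{"x":0,"y":0,"z":0,"yaw":-45,"hand":-1}]}}

```text
clock: 9.12
position: [0.536, 0.2069, 0.0873]
ee_rot: [2.399, 2.027, 0.002]
force: [-0.3, -0.6, 5.5]
width: 0.176
gripper_force: 30.0
```

Request:
{"fn": "apply_moves", "kwargs": {"motion": [{"x":0,"y":0,"z":0,"yaw":0,"hand":-0.2},{"x":0,"y":0,"z":0,"yaw":0,"hand":-0.2},{"x":0,"y":0,"z":0,"yaw":0,"hand":-0.2},{"x":0,"y":0,"z":2,"yaw":0,"hand":-0.2},{"x":0,"y":0,"z":5,"yaw":0,"hand":-0.2},{"x":0,"y":-3,"z":10,"yaw":0,"hand":-0.2},{"x":0,"y":-6,"z":14,"yaw":0,"hand":-0.2},{"x":0,"y":-6,"z":14,"yaw":0,"hand":-0.2}]}}

```text
clock: 10.12
position: [0.5372, 0.1435, 0.2311]
ee_rot: [2.404, 2.019, 0.009]
force: [1.4, 0.2, 0.5]
width: 0.397
gripper_force: 0.0
```

Run:
```python
from h import *
s=observe();m=camera_model('wrist');im=get_image('wrist');cv2.imwrite('pics/w6.png',im)
print(s['clock'],s['position'],s['width'])
W=((100,100,25),(130,255,255))
b=get_image('side');a=get_image('scene');
P=proj('wrist',[.536,.206,.09],m)[0];print(P);l,t=(P-70).astype(int);l=max(l,0);t=max(t,0)
cv2.imwrite('pics/c6.png',np.hstack([cv2.resize(im[t:t+140,l:l+140],(400,400),interpolation=2),cv2.resize(b[100:180,250:330],(400,400),interpolation=2)]))
```

```text
10.125 [0.53715011 0.14352374 0.23111381] 0.39719230833074093
[305.29060004 128.20773192]
```

View pics/c6.png

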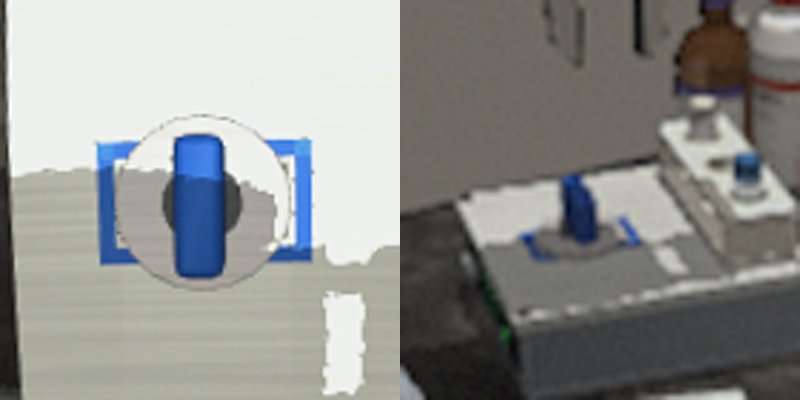

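The collar sits flat in the frame (crop centre 203,202) and the handle lies square across the slot. The gripper is clear and the pin was never touched.

```bash
python3 -c "
from cell import *
print(sign_off())"
```

```text
the job is handed in; nothing more can be done
None
```

The blue T-key is seated in the slot with its collar flat on the plate, turned a quarter turn so its handle lies across the slot, and released. The orange pin was left standing in the block, and the job was handed in at about 10 s.

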